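Layer a damping foot on the clamping jig

TASK

Build up a vibration-damping foot on the blue clamping jig: first swing the red hold-down arm up and right back, past its balance point, so that it stays open by itself. Then lay the black rubber disc flat in the middle of the white ring on the jig, the metal disc on the rubber one and the orange disc on top, every one centred on the one below, and leave the arm open and all the other things on the bench where they are.

Things in the scene. Friction and masses are not known exactly. Their poses are not given: they have to be found in the camera images.
- target (a point): Centre of the white ring (outer diameter 71 mm, with a cross) painted on top of the jig's blue base plate, at the plate's upper surface. The jig is bolted to the bench. Its x axis runs along the jig towards the hinge, y to the jig's left, z up. The plate is 12 mm thick, reaches from x = -65 to +135 mm and is 120 mm wide (y = -60 to +60 mm); two dark hinge cheeks stand on it at x = 82 to 118 mm, |y| < 27 mm, up to 85 mm above the plate.
- hinge (a point): Middle of the hinge axis of the red hold-down arm: 100 mm from the target along the jig's x and 73 mm above the plate's upper surface. The axis lies along the jig's y.
- clamp (a joint): Angle of the red hold-down arm about its hinge, rad. 0: shut, the arm lies level above the plate and points along the jig's -x, its rubber foot (32 mm across) 50 mm above the target and in the way of it. It grows as the arm's end is lifted up and over towards the jig's +x; fixed stop at 2.2 (fully back). The arm weighs 0.22 kg and is balanced at about 1.6; below that it falls shut, above about 1.75 it falls back to the stop by itself and stays there. Hardly any friction.
- bar_left (a point): Grip point on the arm's cross-bar, a round steel bar 14 mm in diameter and 130 mm long along the jig's y, fixed across the arm's free end 130 mm from the hinge axis. This point lies on the bar's axis, 40 mm to the jig's +y side of the arm (the arm itself is 22 mm wide and 14 mm thick). It moves in a circle of radius 130 mm about the hinge; the round bar can turn between the fingers.
- bar_right (a point): The same on the other half of the bar: on its axis, 40 mm to the jig's -y side of the arm.
- rubber_disc_mid (a point): Black rubber disc, 66 mm in diameter, 18 mm thick, 0.08 kg; its origin is its centre (half-way up), z up along its axis. Both faces are flat; edges chamfered 1.5 mm.
- metal_disc_mid (a point): Bare aluminium disc, 54 mm in diameter, 16 mm thick, 0.10 kg; its origin is its centre (half-way up), z up along its axis. Both faces are flat; edges chamfered 1.5 mm.
- orange_disc_mid (a point): Orange plastic disc, 42 mm in diameter, 14 mm thick, 0.04 kg; its origin is its centre (half-way up), z up along its axis. Both faces are flat; edges chamfered 1.5 mm.
- mat_left: Thin green mat on the bench on the robot's left, fixed, 240 x 220 mm (its x, y) and 3 mm thick, origin at the centre of its underside. Two of the discs lie on it and one on the other mat; which ones varies.
- mat_right: The same kind of mat on the robot's right.
- slotted_strap_mid (a point): Slotted dark steel strap, 98 x 37 x 11 mm (its x, y, z), lying on the left mat between the two discs; a bystander, to be left alone. Origin at the middle of its footprint, half-way up its 11 mm height.
- marking_blue_mid (a point): Small blue bottle with black cap, 33 mm in diameter, 68 mm tall, standing on the left mat; a bystander, to be left alone. Origin at the middle of its footprint, half-way up its 68 mm height.
- screw_tin_mid (a point): Open round tin with screws, 76 mm in diameter, 50 mm tall, on the right mat; a bystander, to be left alone. Origin at the middle of its footprint, half-way up its 50 mm height.
- nut_3_mid (a point): Dark hexagon nut, 22 x 20 x 10 mm, on the right mat beside the disc; a bystander, to be left alone. Origin at the middle of its footprint, half-way up its 10 mm height.
- oil_can_mid (a point): Red oil can, body 68 mm in diameter and 92 mm tall with a thin spout up to 165 mm, on the right mat; a bystander, to be left alone. Origin at the middle of its footprint, half-way up its 165 mm height.
- flat_bar_1_mid (a point): Bright flat bar offcut, 43 x 132 x 8 mm (its x, y, z), on the bench behind the left mat; a bystander, to be left alone. Origin at the middle of its footprint, half-way up its 8 mm height.
- try_square_mid (a point): Try square, 152 x 90 x 14 mm, lying on the bench behind the jig; a bystander, to be left alone. Origin at the middle of its footprint, half-way up its 14 mm height.
Mind the look-alikes: they are no part of the job. Of the things that look like the part that bears rubber_disc_mid, the smallest one is meant.

How it is judged:
By the outcome, as a careful person would: the job done as asked, in the order asked, and still so for the second after the job is handed in, with the robot touching nothing.
It also fails if it takes over 72 s, if anything falls off the work surface, if the arm or the gripper's body presses on something with over 40 N, if the wrist force passes 120 N, or if a joint passes its speed limit or range.

ROBOT

A 7-joint arm with a two-finger parallel gripper is mounted at the origin on a cart in front of the work surface, level with it; the furniture and walls round the work are solid. World frame = base frame: x ahead of the robot, y to its left, z up, the work surface at z = 0. Lengths are in m, angles in rad, forces in N, time in s.
With the tool pointing down it reaches from about 0.425 to 0.875 m from the base axis. Payload 8.4 kg.
Tool frame: the origin (TCP) lies midway between the tips of the shut fingers; the grasp point (between the pads) lies 19 mm behind it; z points along the fingers, y is the line along which they close (so a half turn about z gives the same grasp; the last joint's range is limited). The gripper opens to 87 mm and grips with 3 to 60 N. Pads are 19 mm wide; open, the fingers measure 117 mm over their backs; the gripper's body (75 mm by 190 mm) begins 51 mm behind the grasp point.
Start: joints at [1.182, 0.333, 0.04, 1.465, -0.013, 1.343, -0.059], TCP at [0.186, -0.623, 0.19] pointing down, gripper open.
Joint ranges: [-2.58, 2.58], [-0.38, 2.09], [-1.3, 1.39], [0.25, 2.4], [-1.5, 4.64], [0.08, 2.09], [-2.65, 2.65]. Speed limits (rad/s): [2.22, 2.22, 2.79, 2.79, 3.14, 3.14, 3.14].

INTERFACE

Orientations are given as a unit quaternion [w, x, y, z].
In Python, from cell import env gives the robot as it stands. The module is installed in compiled form; this text tells all that it offers.
- The arm moves only by the shell command python3 -m crank 'ROWS' [FORCE]. ROWS is JSON, one flat list of numbers, 5 for each row, row after row: the shift along the tool's x, y, z in cm, then the turn about the tool's z in rad, then the opening, from -1 (shut) to 1 (fully open). A call has 1 to 20 rows; each row is the pose to reach, as a shift and turn from the pose commanded when the call began, along the tool's axes at that moment; what a row does not reach only later rows make up. A row lasts 1/12 s, in which the tool goes at most 41.7 mm and 7.16 degrees, less where a joint would pass 70% of its speed; a pose out of reach is approached as far as the arm can. A call with a gripper value outside its range is refused whole. The fingers move at their own pace and stop on an object; FORCE is the grip in N (left out, the last holds). Time passes only in rows, so rows that repeat a pose let the fingers close. It gives the time, the measured TCP pose, the force and the opening at its end, in the units of the state.
- env.read_state(): the state, without advancing time (a new reading comes with each control period).
- env.get_image(name): name is "scene" or "top"; returns the picture (384x512x3 uint8, red, green, blue); there is no depth.
- env.camera_info(name): a dict with "camera_matrix" (3x3 intrinsics, pixels), "R" (3x3) and "t" (3): a world point X has camera coordinates R X + t. Camera axes: x right, y down, z forward; pixel columns grow to the right and rows downward; lengths in m; the calibration is good to about 2 mm. A picture is of the moment at which its call begins. camera_info takes no time and is no camera call.
- env.sign_off(): hands the job in, once; it reports no verdict.
Trained networks look in the newest picture that a camera, given by its name, has taken for a name from the list of things; names that differ only in an ending like _2 or _b are one class to them, and where a whole thing is asked for, a point or a joint stands for the part that bears it (a point fixed in the world has none). Each returns a list of dicts, best first, with "confidence" (0 to 1); they miss things now and then, are a little off and sometimes report something else, mostly with a low value. They report only what shows in the picture. A call takes as long as a camera call. They do not tell look-alikes from the thing itself.
- env.spot_in(camera, query): "uv" ([column, row] in pixels, amid what is visible of it).
- env.landmark_of(camera, query): "uv" ([column, row] in pixels: a listed point, or the origin of a listed thing).
The state is a dict: "clock": time; "q": joint angles; "joint_vel": joint speeds; "effort": joint torques, N m; "tool_pos": TCP position; "tool_rot": TCP orientation; "force": force on the tool from outside, world axes, zero at the start; "wrist_torque": the same for the moment, N m; "opening": finger opening in m.
Only numpy, scipy, OpenCV 4.12 (cv2) and the standard library are available. Lean on these libraries where they do the work, as an engineer would, in place of code of your own. Each camera call takes 0.05 s, during which the arm holds its last target. There are 200 camera calls.

## Working session

There is one attempt and no reset: what is moved stays moved. The work goes in short steps, Python scripts to look and compute and a shell command to move; the robot and the scene stay as the last step left them, time stands still between calls to the robot, and variables do not carry over. Pictures are saved under pics/ and viewed, on a budget of 10 in all, crops included, one or two more only if the job needs it, and the job is handed in when it is done.

```bash
mkdir -p pics; cat > h.py <<'E'
import numpy as np, cv2, json
from cell import env
from scipy.spatial.transform import Rotation as R
def ray(c,uv,z):
    i=env.camera_info(c);K=np.array(i["camera_matrix"]);Rm=np.array(i["R"]);t=np.array(i["t"])
    d=Rm.T@np.linalg.inv(K)@np.array([uv[0],uv[1],1.]);o=-Rm.T@t
    return o+d*(z-o[2])/d[2]
def proj(c,X):
    i=env.camera_info(c);p=np.array(i["camera_matrix"])@(np.array(i["R"])@X+np.array(i["t"]));return p[:2]/p[2]
def tri(uvs):
    A=[]
    for c,uv in uvs.items():
        i=env.camera_info(c);P=np.array(i["camera_matrix"])@np.c_[np.array(i["R"]),np.array(i["t"])]
        A+= [uv[0]*P[2]-P[0],uv[1]*P[2]-P[1]]
    v=np.linalg.svd(np.array(A))[2][-1];return v[:3]/v[3]
def rot(s): q=s["tool_rot"];return R.from_quat([q[1],q[2],q[3],q[0]])
def totool(X):
    s=env.read_state();return rot(s).inv().apply(np.array(X)-s["tool_pos"])*100
E
python3 - <<'E'
from h import *
np.set_printoptions(precision=3,suppress=True)
ims=[env.get_image(c) for c in("scene","top")]
cv2.imwrite("pics/a.png",cv2.resize(ims[0][:,:,::-1],(800,600)));cv2.imwrite("pics/b.png",cv2.resize(ims[1][:,:,::-1],(800,600)))
Z=dict(target=.012,hinge=.085,bar_left=.085,bar_right=.085,rubber_disc_mid=.012,metal_disc_mid=.011,orange_disc_mid=.01,slotted_strap_mid=.008,marking_blue_mid=.037,screw_tin_mid=.028,nut_3_mid=.008,oil_can_mid=.085,flat_bar_1_mid=.004,try_square_mid=.007,mat_left=0,mat_right=0)
for n,z in Z.items():
  for c in("scene","top"):
    for d in env.landmark_of(c,n)[:4]:
        print(n,c,np.round(d["uv"],1),round(d["confidence"],2),ray(c,d["uv"],z)[:2])
s=env.read_state();print(s["clock"],s["tool_pos"],rot(s).as_matrix(),s["opening"],s["force"])
E
```

```text
target scene [228.  235.6] 0.89 [ 0.479 -0.005]
target scene [208.6 210.4] 0.67 [0.572 0.123]
target scene [132.4 203.6] 0.61 [0.487 0.348]
target top [251.6 214.7] 0.73 [0.485 0.009]
target top [363.2 202.9] 0.45 [ 0.535 -0.394]
hinge scene [237.2 191.2] 0.79 [0.6  0.04]
hinge top [247.3 184.6] 0.75 [0.585 0.025]
bar_left scene [207.2 210.8] 0.97 [0.456 0.045]
bar_left top [242.6 222.8] 0.93 [0.452 0.039]
bar_right scene [240.8 214.6] 0.97 [ 0.484 -0.042]
bar_right scene [158.2 206.9] 0.69 [0.407 0.169]
bar_right top [268.7 213.4] 0.79 [ 0.486 -0.051]
rubber_disc_mid scene [155.9 248.5] 0.78 [0.332 0.119]
rubber_disc_mid scene [117.6 217.5] 0.66 [0.4   0.321]
rubber_disc_mid scene [239.3 179.1] 0.53 [0.82  0.165]
rubber_disc_mid top [213.8 123.2] 0.84 [0.82  0.156]
rubber_disc_mid top [163.6 232.4] 0.75 [0.415 0.324]
rubber_disc_mid top [220.7 256. ] 0.65 [0.335 0.117]
rubber_disc_mid top [245.5 183.7] 0.55 [0.597 0.034]
metal_disc_mid scene [157.2 198.6] 0.48 [0.555 0.307]
metal_disc_mid top [168.4 190.3] 0.73 [0.568 0.313]
orange_disc_mid scene [332.7 288.2] 0.66 [ 0.412 -0.327]
o
[... 850 characters left out ...]
9]
flat_bar_1_mid scene [185.9 180.4] 0.44 [0.727 0.327]
flat_bar_1_mid top [169.8 150.3] 0.51 [0.717 0.316]
flat_bar_1_mid top [164.3 235.5] 0.17 [0.405 0.323]
try_square_mid scene [267.5 193.4] 0.69 [0.778 0.031]
try_square_mid top [245.  133.3] 0.55 [0.785 0.04 ]
mat_left scene [136.  208.8] 0.87 [0.484 0.331]
mat_left scene [236.3 194.3] 0.65 [0.731 0.123]
mat_left top [161.5 215.7] 0.66 [0.476 0.337]
mat_right scene [333.  272.5] 0.95 [ 0.482 -0.303]
mat_right top [337.9 222.1] 0.76 [ 0.464 -0.304]
mat_right top [339.2 235.3] 0.33 [ 0.417 -0.308]
1.7 [ 0.186 -0.623  0.19 ] [[ 0.958  0.286  0.   ]
 [ 0.286 -0.958  0.   ]
 [ 0.    -0.    -1.   ]] 0.08737480340536426 [ 0.836 -0.811  0.33 ]
```

View pics/a.png

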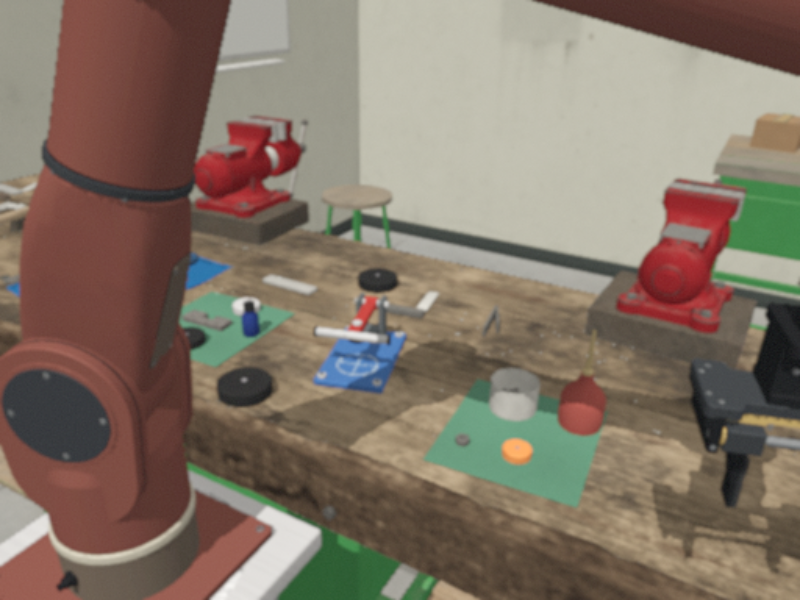

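View pics/b.png

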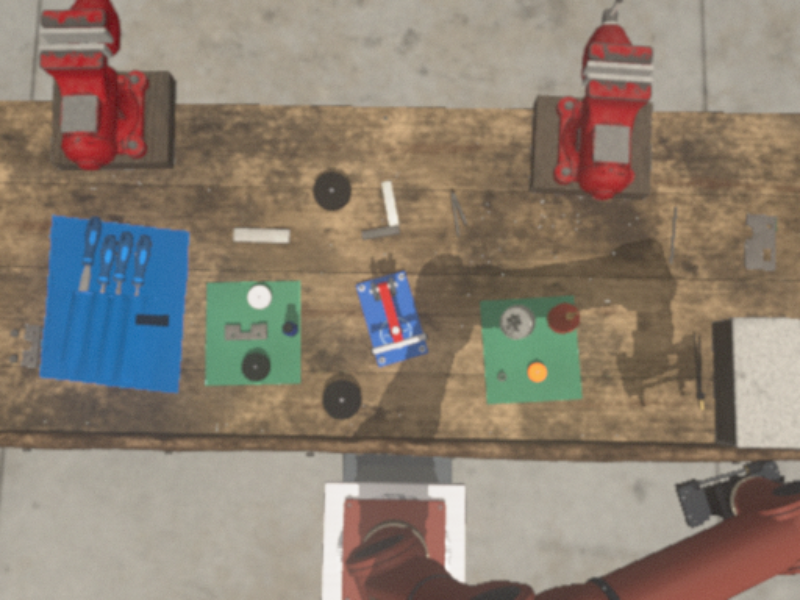

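The scene and top views agree. The big black discs at (245,387) and (378,280) in the scene view are look-alikes. The small black one is on the left mat, at (256,367) in the top view. The white/metal disc is at (259,296) top, the orange at (537,372) top and the jig at (392,320) top. Next I refine these by segmentation.

```bash
cat > seg.py <<'E'
from h import *
np.set_printoptions(precision=4,suppress=True)
def comp(c,mask,near,minA=8):
    n,l,st,ce=cv2.connectedComponentsWithStats(mask.astype(np.uint8))
    b=[i for i in range(1,n) if st[i,4]>=minA];
    i=min(b,key=lambda i:np.linalg.norm(ce[i]-near));return l==i,ce[i],st[i,4]
def wcent(c,w,near,r):  # soft-weighted centroid
    v,u=np.mgrid[0:384,0:512];m=((u-near[0])**2+(v-near[1])**2)<r*r
    w=w*m;return np.array([(u*w).sum(),(v*w).sum()])/w.sum()
E
python3 - <<'E'
from seg import *
for c in("top","scene"):
    im=env.get_image(c);h=cv2.cvtColor(im,cv2.COLOR_RGB2HSV).astype(int);H,S,V=h[...,0],h[...,1],h[...,2]
    def go(n,mask,X,zt):
        m,ce,a=comp(c,mask,proj(c,X)); print(c,n,"px",ce,"A",a,"top-face xy",ray(c,ce,zt)[:2],"mid",ray(c,ce,zt/2+.0015)[:2]); return m
    m=go("orange",(H<18)&(S>170)&(V>130),np.array([.41,-.32,.01]),.017)
    go("metal",(S<40)&(V>150),np.array([.565,.315,.01]),.019)
    go("rubber",(V<75)&(S<120),np.array([.413,.324,.01]),.021)
    X0=np.array([.49,.006,.012]);p=proj(c,X0).astype(int)
    b=(H>105)&(H<125)&(S>120);v,u=np.mgrid[0:384,0:512];b&=(abs(u-p[0])<45)&(abs(v-p[1])<55)
    W=np.array([ray(c,(x,y),.012)[:2] for y,x in np.argwhere(b)]).astype(np.float32)
    r=cv2.minAreaRect(W*1000);print(c,"plate",r,cv2.boxPoints(r))
im=env.get_image("top");cv2.imwrite("pics/c.png",cv2.resize(im[170:270,130:290,::-1],None,fx=5,fy=5,interpolation=cv2.INTER_CUBIC))
E
```

```text
top orange px [341.9189 236.4865] A 37 top-face xy [ 0.4122 -0.3154] mid [ 0.4124 -0.3166]
top metal px [165.5276 189.8392] A 199 top-face xy [0.5686 0.3223] mid [0.5695 0.3239]
top rubber px [163.4    234.3105] A 190 top-face xy [0.4084 0.3229] mid [0.4086 0.3247]
top plate ((525.6723022460938, 14.003616333007812), (194.5665283203125, 114.57891082763672), 17.01763153076172) [[415.882   40.3131]
 [449.4153 -69.2489]
 [635.4626 -12.3059]
 [601.9293  97.2561]]
scene orange px [233.6154 202.0769] A 13 top-face xy [0.6495 0.0828] mid [0.6612 0.0901]
scene metal px [155.4538 194.479 ] A 119 top-face xy [0.5624 0.3204] mid [0.5747 0.332 ]
scene rubber px [124.8783 215.7217] A 115 top-face xy [0.4072 0.2987] mid [0.4188 0.3114]
scene plate ((517.4347534179688, 7.806571960449219), (201.36451721191406, 117.32825469970703), 17.395797729492188) [[403.8186  33.6865]
 [438.8964 -78.2754]
 [631.0509 -18.0733]
 [595.9731  93.8886]]
```

View pics/c.png

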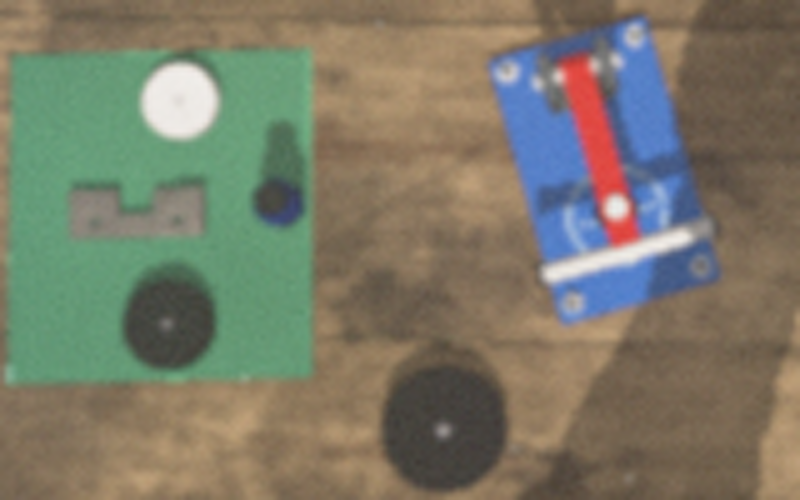

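```bash
python3 - <<'E'
from seg import *
im=env.get_image("top");h=cv2.cvtColor(im,cv2.COLOR_RGB2HSV).astype(int);H,S,V=h[...,0],h[...,1],h[...,2]
m,ce,a=comp("top",(H<20)&(S>140)&(V>90),(343,238));print(ce,a,ray("top",ce,.017)[:2])
print(im[232:244,343],)
for e in((239,224.4),(272.4,215.2)): print(ray("top",e,.092))
print("rubber",ray("top",(163.4,234.7),.02),"metal",ray("top",(165.6,189.9),.019), "cam",[-np.array(env.camera_info(c)["R"]).T@np.array(env.camera_info(c)["t"]) for c in("top","scene")])
print(totool([.4755,-.0434,.19]),env.read_state()["q"])
E
```

```text
[343.25   237.6339] 112 [ 0.4082 -0.3201]
[[213 133  77]
 [250 162  72]
 [248 177  76]
 [247 178  77]
 [247 178  85]
 [246 180 113]
 [245 177 112]
 [247 178  96]
 [247 178  80]
 [247 180  76]
 [248 176  78]
 [249 164  77]]
[0.4456 0.0508 0.092 ]
[ 0.4793 -0.0634  0.092 ]
rubber [0.4071 0.323  0.02  ] metal [0.5684 0.3221 0.019 ] cam [array([ 0.3763, -0.0163,  1.7411]), array([-0.3528, -0.539 ,  0.6146])]
[ 44.3286 -47.2491  -0.0428] [ 1.1818  0.3332  0.0399  1.4654 -0.0134  1.3433 -0.0585]
```

```bash
python3 -m crank '[22,-24,0,-0.8,1, 22,-24,0,-0.8,1, 22,-24,0,-0.8,1, 22,-24,0,-0.8,1, 22,-24,0,-0.8,1, 22,-24,0,-0.8,1, 22,-24,0,-0.8,1, 44.3,-47.2,0,-1.58,1, 44.3,-47.2,0,-1.58,1, 44.3,-47.2,0,-1.58,1, 44.3,-47.2,0,-1.58,1, 44.3,-47.2,0,-1.58,1, 44.3,-47.2,0,-1.58,1, 44.3,-47.2,0,-1.58,1, 44.3,-47.2,0,-1.58,1, 44.3,-47.2,0,-1.58,1, 44.3,-47.2,0,-1.58,1, 44.3,-47.2,0,-1.58,1, 44.3,-47.2,0,-1.58,1]' 30
python3 - <<'E'
from seg import *
im=[env.get_image(c) for c in("scene","top")]
for c in("scene","top"):
  for n in("bar_right","bar_left","hinge"):
    print(c,n,[(np.round(d["uv"],1),round(d["confidence"],2),ray(c,d["uv"],.085)[:2]) for d in env.landmark_of(c,n)[:2]])
s=env.read_state();print(s["q"],s["tool_pos"],totool([.475,-.044,.066]), proj("top",np.array(s["tool_pos"])),proj("scene",np.array(s["tool_pos"])))
p=[cv2.resize(im[0][150:270,150:300,::-1],(750,600),interpolation=2)]
cv2.imwrite("pics/d.png",p[0])
E
```

```text
clock: 3.48
tool_pos: [0.4751, -0.0448, 0.1895]
tool_rot: [-0.0, 0.594, 0.804, -0.0]
force: [-0.1, -1.4, -0.7]
opening: 0.0871
scene bar_right [(array([239. , 212.8]), 0.87, array([ 0.4899, -0.0326]))]
scene bar_left [(array([207.6, 212.9]), 0.88, array([0.447 , 0.0371]))]
scene hinge [(array([235.3, 190.5]), 0.75, array([0.6012, 0.047 ])), (array([268.5, 191.5]), 0.7, array([ 0.6458, -0.0385]))]
top bar_right []
top bar_left [(array([243.3, 226.6]), 0.72, array([0.4386, 0.0361]))]
top hinge [(array([244.2, 185.2]), 0.75, array([0.5824, 0.036 ])), (array([342.1, 235.9]), 0.42, array([ 0.4128, -0.3042]))]
[ 0.6108  0.0117 -0.6075  1.8422  0.007   1.2897  0.2995] [ 0.4753 -0.0444  0.1896] [ 0.0496 -0.016  12.3627] [267.3944 214.4532] [240.1495 179.0717]
```

View pics/d.png

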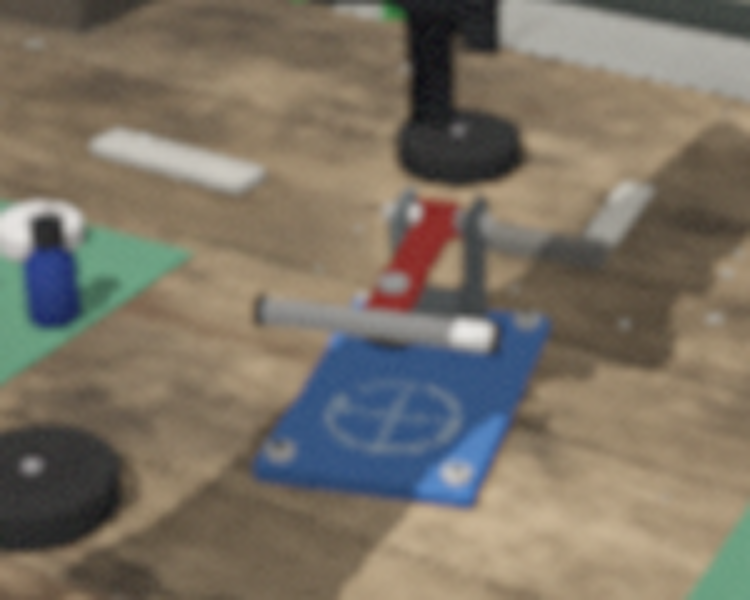

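The gripper hangs above the right half of the bar (bar spans about (258,310)–(495,335) in the crop); the ring is at about (393,416). Next I go down and grip.

```bash
python3 -m crank '[0,0,4,0,1, 0,0,8,0,1, 0,0,11,0,1, 0,0,12.4,0,1, 0,0,12.4,0,1, 0,0,12.4,0,1]' 12
python3 -m crank '[0,0,0,0,-1, 0,0,0,0,-1, 0,0,0,0,-1, 0,0,0,0,-1, 0,0,0,0,-1, 0,0,0,0,-1, 0,0,0,0,-1, 0,0,0,0,-1]' 12
```

```text
clock: 4.38
tool_pos: [0.4751, -0.0439, 0.0655]
tool_rot: [-0.001, 0.594, 0.805, -0.0]
force: [0.3, -0.2, 1.3]
opening: 0.0872
clock: 5.05
tool_pos: [0.4754, -0.044, 0.0656]
tool_rot: [0.0, 0.594, 0.805, 0.0]
force: [0.4, -0.2, -0.2]
opening: 0.0416
```

```bash
python3 -m crank '[0,0,0,0,-1, 0,0,0,0,-1, 0,0,0,0,-1, 0,0,0,0,-1, 0,0,0,0,-1, 0,0,0,0,-1, 0,0,0,0,-1, 0,0,0,0,-1]' 12; python3 - <<'E'
from h import *
s=env.read_state();M=rot(s).as_matrix();print(M.round(3),s["force"],s["opening"])
# arc for the bar: hinge 130 along tool-y-ish dir
print(M.T@np.array([np.cos(.298),np.sin(.298),0]))
for a in np.arange(.2,2.11,.1): print(round(a,1),np.round(13*(1-np.cos(a)),1),np.round(-13*np.sin(a),1))
E
```

```text
clock: 5.72
tool_pos: [0.4754, -0.044, 0.0656]
tool_rot: [-0.0, 0.594, 0.805, 0.0]
force: [0.4, 0.7, 0.8]
opening: 0.0006
[[-0.295  0.956  0.   ]
 [ 0.956  0.295  0.   ]
 [ 0.     0.    -1.   ]] [0.40972801 0.71187662 0.80861064] 0.0005988871327058434
[-9.69413083e-04  9.99999530e-01  2.57289568e-05]
0.2 0.3 -2.6
0.3 0.6 -3.8
0.4 1.0 -5.1
0.5 1.6 -6.2
0.6 2.3 -7.3
0.7 3.1 -8.4
0.8 3.9 -9.3
0.9 4.9 -10.2
1.0 6.0 -10.9
1.1 7.1 -11.6
1.2 8.3 -12.1
1.3 9.5 -12.5
1.4 10.8 -12.8
1.5 12.1 -13.0
1.6 13.4 -13.0
1.7 14.7 -12.9
1.8 16.0 -12.7
1.9 17.2 -12.3
2.0 18.4 -11.8
2.1 19.6 -11.2
```

```bash
python3 - <<'E'
from h import *
im=[env.get_image(c) for c in("scene","top")]
a=cv2.resize(im[0][150:270,180:280,::-1],(500,600),interpolation=2)
b=cv2.resize(im[1][170:240,225:285,::-1],(300,350),interpolation=2)
b=cv2.copyMakeBorder(b,0,250,0,0,0)
cv2.imwrite("pics/e.png",np.hstack([a,b]))
E
```

```text
(no output)
```

View pics/e.png

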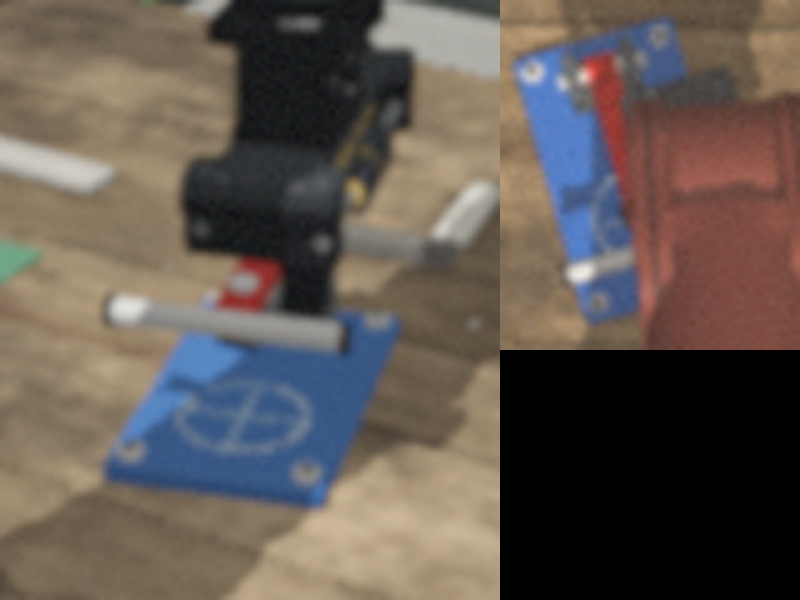

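```bash
python3 - <<'E'
from seg import *
print("L",tri({"scene":(202,211),"top":(239.3,224.4)}),"R",tri({"scene":(249,217),"top":(272.4,215.2)}))
print("br",tri({"scene":(240.5,214.2),"top":(268.7,213.4)}),"bl",tri({"scene":(207.3,211.5),"top":(242.8,223.5)}))
print("ring",tri({"scene":(228.8,233.2),"top":(252.7,213.0)}))
s=env.read_state();t=np.array(s["tool_pos"]);M=rot(s)
for z in(0,-2,-5,-8):
  for y in(-2,2):
    p=proj("scene",t+M.apply([0,y/100,z/100]));print(z,y,p,(p-[180,150])*5)
print(s["opening"],s["q"])
for z in(.06,.085,.11): print(z,(proj("scene",np.array([.475,-.044,z]))-[180,150])*5)
E
```

```text
L [0.445  0.0511 0.0877] R [ 0.4807 -0.0653  0.086 ]
br [ 0.4833 -0.0472  0.0884] bl [0.4488 0.0383 0.088 ]
ring [0.4921 0.0039 0.0103]
0 -2 [237.9506 226.4779] [289.7528 382.3896]
0 2 [241.6391 219.081 ] [308.1955 345.4049]
-2 -2 [237.9657 219.6489] [289.8287 348.2445]
-2 2 [241.683  212.4085] [308.4152 312.0425]
-5 -2 [237.989  209.1931] [289.9449 295.9656]
-5 2 [241.7503 202.199 ] [308.7515 260.9951]
-8 -2 [238.0128 198.4741] [290.0641 242.3704]
-8 2 [241.8192 191.7408] [309.0959 208.7039]
0.000549330832928191 [ 0.5828  0.139  -0.6172  1.9961  0.0934  1.0339  0.2213]
0.06 [298.7392 373.2418]
0.085 [298.9219 331.1484]
0.11 [299.1084 288.1987]
```

```bash
python3 -m crank '[0,0,-3,0,-1, 0,0,-6,0,-1, 0,0,-6,0,-1, 0,0,-6,0,-1]' 12; python3 - <<'E'
from seg import *
im=env.get_image("scene")[:,:,::-1];s=env.read_state();t=np.array(s["tool_pos"]);M=rot(s)
a=cv2.resize(im[120:270,170:290],None,fx=4,fy=4,interpolation=2)
pt=lambda X:tuple(int(v) for v in (proj("scene",X)-[170,120])*4+2)
for z,col in((0,(0,255,0)),(-1.9,(0,255,255)),(-7,(255,0,255))): cv2.circle(a,pt(t+M.apply([0,0,z/100])),3,col,-1)
for X in((.445,.0511,.085),(.4807,-.0653,.085)): cv2.circle(a,pt(np.array(X)),3,(255,255,0),-1)
cv2.imwrite("pics/f.png",a);print(t)
print("start tcp px",proj("scene",np.array([.186,-.623,.19]))*800/512)
E
```

```text
clock: 6.15
tool_pos: [0.4767, -0.0441, 0.1271]
tool_rot: [0.002, 0.594, 0.804, 0.001]
force: [-0.1, -0.9, -1.6]
opening: 0.0005
[ 0.4756 -0.0441  0.1258]
start tcp px [776.3507 535.7077]
```

View pics/f.png

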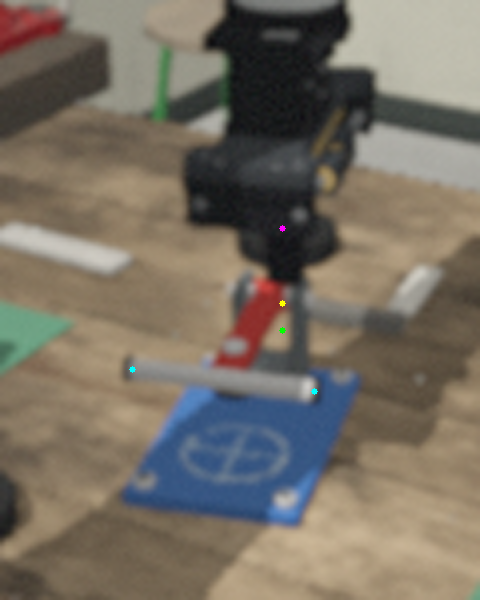

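```bash
python3 - <<'E'
from seg import *
y=np.array([.286,-.958,0]);x=np.array([.958,.286,0]);t=np.array([.186,-.623,.19])
for c in("top","scene"):
  for n,p in dict(tip=t,f1=t+.05*y,f2=t-.05*y,b1=t+.095*y+[0,0,.07],b2=t-.095*y+[0,0,.07],b1x=t+.095*y+.037*x+[0,0,.07],b2x=t-.095*y-.037*x+[0,0,.07]).items(): print(c,n,(proj(c,p)*800/512).round(0))
a=cv2.imread("pics/a.png")[270:520,640:800];b=cv2.imread("pics/b.png")[420:560,640:800]
def ov(im,c,off):
  im=cv2.resize(im,None,fx=2.4,fy=2.4,interpolation=2)
  for p,col in((t,(0,255,0)),(t+.05*y,(0,255,255)),(t-.05*y,(255,255,0)),(t+.095*y+[0,0,.07],(255,0,255)),(t-.095*y+[0,0,.07],(255,0,0))):
    cv2.circle(im,tuple(int(v) for v in (proj(c,p)*800/512-off)*2.4),4,col,-1)
  return im
A=ov(a,"scene",np.array([640,270]));B=ov(b,"top",np.array([640,420]));B=cv2.copyMakeBorder(B,0,A.shape[0]-B.shape[0],0,0,0)
cv2.imwrite("pics/g.png",np.hstack([A,B]))
E
```

```text
top tip [702. 483.]
top f1 [725. 476.]
top f2 [678. 490.]
top b1 [763. 474.]
top b2 [669. 502.]
top b1x [756. 456.]
top b2x [675. 521.]
scene tip [776. 536.]
scene f1 [840. 546.]
scene f2 [715. 526.]
scene b1 [930. 491.]
scene b2 [678. 454.]
scene b1x [908. 462.]
scene b2x [685. 483.]
```

View pics/g.png

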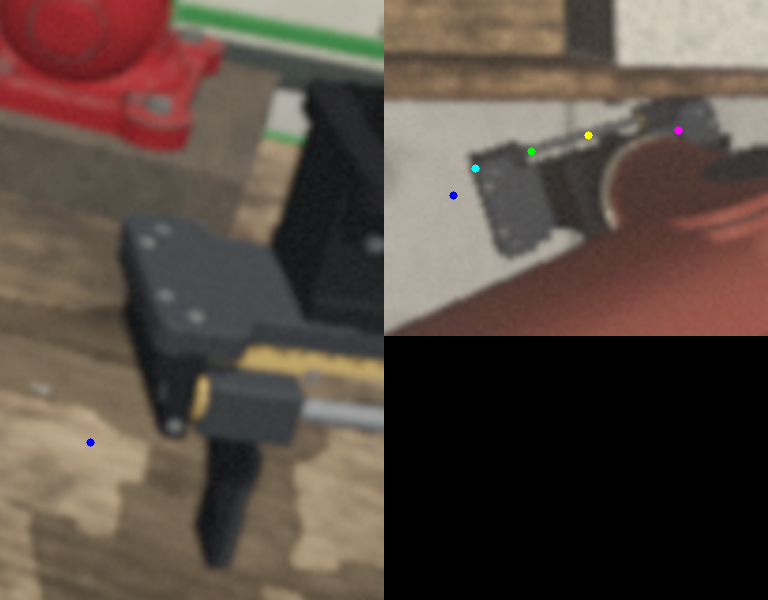

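The picture shows the real fingertips at (285,278), where the reported TCP projects to (282,330). The start views show the same shift, so the tool sits about 4 cm higher than reported. I go that much lower, which is still safe if I'm wrong, and let the grip opening decide.

```bash
python3 -m crank '[0,0,0,0,1, 0,0,0,0,1, 0,0,0,0,1, 0,0,0,0,1, 0,0,0,0,1, 0,0,0,0,1, 0,0,0,0,1, 0,0,0,0,1, 0,0,0,0,1, 0,0,0,0,1, 0,0,0,0,1, 0,0,0,0,1, 0,0,0,0,1, 0,0,0,0,1]' 12;  python3 -m crank '[0,0,4,0,1, 0,0,7,0,1, 0,0,9,0,1, 0,0,9.9,0,1, 0,0,9.9,0,1]' 12;  python3 -m crank '[0,0,0,0,-1, 0,0,0,0,-1, 0,0,0,0,-1, 0,0,0,0,-1, 0,0,0,0,-1, 0,0,0,0,-1, 0,0,0,0,-1, 0,0,0,0,-1, 0,0,0,0,-1, 0,0,0,0,-1, 0,0,0,0,-1, 0,0,0,0,-1, 0,0,0,0,-1, 0,0,0,0,-1]' 12
```

```text
clock: 7.37
tool_pos: [0.4754, -0.044, 0.1256]
tool_rot: [-0.0, 0.594, 0.805, 0.0]
force: [0.2, 0.6, -0.1]
opening: 0.0833
clock: 7.78
tool_pos: [0.4739, -0.0438, 0.0249]
tool_rot: [-0.002, 0.594, 0.805, -0.001]
force: [-0.1, 0.5, -0.0]
opening: 0.0873
clock: 8.95
tool_pos: [0.4753, -0.0439, 0.0265]
tool_rot: [-0.0, 0.594, 0.805, -0.0]
force: [-0.5, -0.1, 0.2]
opening: 0.013
```

```bash
python3 -m crank '[0,0,0,0,-1, 0,0.06,-1.3,0,-1, 0,0.26,-2.58,0,-1, 0,0.58,-3.84,0,-1, 0,1.03,-5.06,0,-1, 0,1.59,-6.23,0,-1, 0,2.27,-7.34,0,-1, 0,3.06,-8.37,0,-1, 0,3.06,-8.37,0,-1, 0,3.06,-8.37,0,-1]' 20
```

```text
clock: 9.78
tool_pos: [0.5074, -0.034, 0.1105]
tool_rot: [0.002, 0.594, 0.805, 0.002]
force: [12.7, 2.4, -12.7]
opening: 0.0116
```

```bash
python3 - <<'E'
from seg import *
im=env.get_image("scene")[:,:,::-1];s=env.read_state();t=np.array(s["tool_pos"]);M=rot(s)
a=cv2.resize(im[120:270,170:290],None,fx=4,fy=4,interpolation=2)
pt=lambda X:tuple(int(v) for v in (proj("scene",X)-[170,120])*4+2)
cv2.circle(a,pt(t+[0,0,.039]),2,(0,255,0),-1)
cv2.imwrite("pics/i.png",a);print(t,s["force"],s["opening"])
for n in("bar_left","bar_right"): print(n,[(d["uv"],d["confidence"]) for d in env.landmark_of("scene",n)[:2]])
E
```

```text
[ 0.5072 -0.0341  0.1103] [ 13.4191   2.637  -12.7954] 0.012074420375177418
bar_left [([209.0, 174.9], 0.78)]
bar_right [([243.6, 178.3], 0.75), ([158.0, 205.8], 0.32)]
```

View pics/i.png

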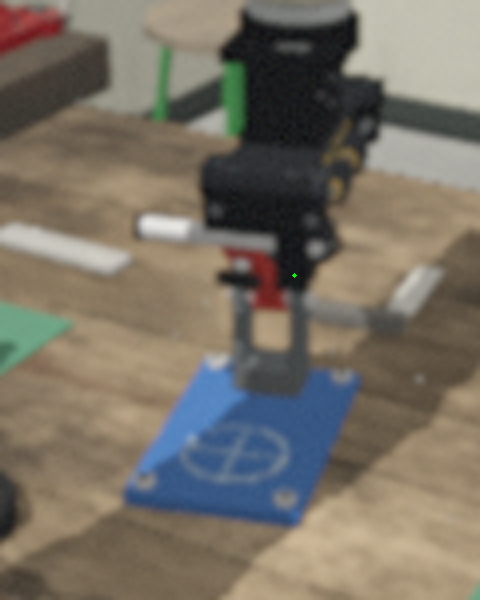

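The bar is held well up the pads, and the arm is lifted to about 0.7 rad. I continue the arc with a slightly smaller radius because the force pulls inward.

```bash
python3 -m crank '[0,1.1,-0.75,0,-1, 0,2.05,-1.6,0,-1, 0,3.1,-2.35,0,-1, 0,4.2,-3,0,-1, 0,5.4,-3.5,0,-1, 0,6.6,-3.9,0,-1, 0,6.6,-3.9,0,-1]' 20
```

```text
clock: 10.52
tool_pos: [0.5689, -0.0153, 0.1491]
tool_rot: [-0.0, 0.594, 0.805, 0.0]
force: [-0.5, -2.2, 0.7]
opening: 0.0114
```

```bash
python3 -m crank '[0,1.2,-0.3,0,-1, 0,2.4,-0.45,0,-1, 0,3.7,-0.5,0,-1, 0,4.9,-0.4,0,-1, 0,6.1,-0.2,0,-1, 0,7.3,0.15,0,-1, 0,8.5,0.6,0,-1, 0,9.1,0.85,0,-1, 0,9.1,0.85,0,-1, 0,9.1,0.85,0,-1]' 20
```

```text
clock: 11.35
tool_pos: [0.6538, 0.0106, 0.14]
tool_rot: [-0.001, 0.594, 0.804, -0.001]
force: [-2.2, -2.4, -5.2]
opening: 0.0115
```

```bash
python3 -m crank '[0,0,0,0,1, 0,0,0,0,1, 0,0,0,0,1, 0,0,0,0,1, 0,0,0,0,1, 0,0,0,0,1, 0,0,0,0,1, 0,0,0,0,1, 0,0,0,0,1, 0,0,0,0,1, 0,0,0,0,1, 0,0,0,0,1, 0,0,-3,0,1, 0,0,-6,0,1, 0,0,-9,0,1, 0,0,-12,0,1]' 20
python3 - <<'E'
from seg import *
for c in("scene","top"):
  im=env.get_image(c)
  for n in("bar_left","bar_right","hinge"): print(c,n,[(np.round(d["uv"],1),d["confidence"]) for d in env.landmark_of(c,n)[:2]])
for a in(0,1.5,2.2):
  p=np.array([.492,.0035,.085])+.1*np.array([.955,.296,0])+.13*(-np.cos(a)*np.array([.955,.296,0])+np.sin(a)*np.array([0,0,1]))
  for s in(1,-1): print(a,s,[proj(c,p+s*.04*np.array([-.296,.955,0])).round(1) for c in("scene","top")])
E
```

```text
clock: 12.68
tool_pos: [0.6544, 0.0113, 0.2622]
tool_rot: [-0.0, 0.594, 0.805, 0.0]
force: [1.0, -0.1, -0.2]
opening: 0.0866
scene bar_left [(array([227. , 149.2]), 0.66)]
scene bar_right [(array([258.1, 148.4]), 0.96)]
scene hinge [(array([234.1, 192.9]), 0.97)]
top bar_left [(array([227.3, 161.9]), 0.65)]
top bar_right []
top hinge [(array([244.3, 183.9]), 0.95)]
0 1 [array([209.9, 212.6]), array([244.3, 222.9])]
0 -1 [array([239.7, 216.2]), array([266.6, 216.4])]
1.5 1 [array([221.9, 150.3]), array([232.8, 184.8])]
1.5 -1 [array([250.5, 153. ]), array([256.7, 177.9])]
2.2 1 [array([230.1, 148.6]), array([226.1, 160.9])]
2.2 -1 [array([256.8, 151. ]), array([249.5, 154.2])]
```

Arm is at the stop (2.2) in both views, at 12.7 s. Now to the rubber disc.

```bash
python3 - <<'E'
from h import *
print(totool([.407,.323,.07]))
E
```

```text
[ 37.0747978  -14.38318909  18.98082168]
```

```bash
python3 -m crank '[3,-1.2,0,0.12,1, 7,-2.7,0,0.24,1, 11,-4.2,0,0.36,1, 14.5,-5.6,0,0.48,1, 18,-7,0,0.6,1, 21.5,-8.4,0,0.72,1, 25,-9.7,0,0.84,1, 28.5,-11,1,0.96,1, 32,-12.5,3,1.08,1, 35,-13.6,6,1.2,1, 37.1,-14.4,10,1.32,1, 37.1,-14.4,14,1.44,1, 37.1,-14.4,17,1.57,1, 37.1,-14.4,19,1.57,1, 37.1,-14.4,19,1.57,1, 37.1,-14.4,19,1.57,1]' 20
python3 - <<'E'
from seg import *
s=env.read_state();t=np.array(s["tool_pos"]);print(t,s["q"],rot(s).as_matrix().round(3)[:2,:2].tolist(),totool([.407,.323,-.02]))
im=env.get_image("scene")[:,:,::-1];a=cv2.resize(im[130:270,60:200],None,fx=4,fy=4,interpolation=2);M=rot(s)
pt=lambda X:tuple(int(v) for v in (proj("scene",np.array(X))-[60,130])*4+2)
for y in(-.0435,.0435): cv2.circle(a,pt(t+M.apply([0,y,0])+[0,0,.035]),3,(0,255,0),-1)
tp=env.get_image("top")[:,:,::-1];b=cv2.resize(tp[170:260,140:200],None,fx=4,fy=4,interpolation=2);b=cv2.copyMakeBorder(b,0,200,0,0,0)
cv2.imwrite("pics/j.png",np.hstack([a,b]))
E
```

```text
clock: 14.42
tool_pos: [0.4069, 0.3229, 0.07]
tool_rot: [0.0, 0.989, 0.15, -0.001]
force: [-0.7, 1.1, 0.9]
opening: 0.0868
[0.4069 0.3229 0.07  ] [-0.1187  0.2441 -0.7117  1.8919  0.1794  1.0726 -2.1719] [[0.955, 0.297], [0.297, -0.955]] [ 0.0379 -0.0077  9.0042]
```

View pics/j.png

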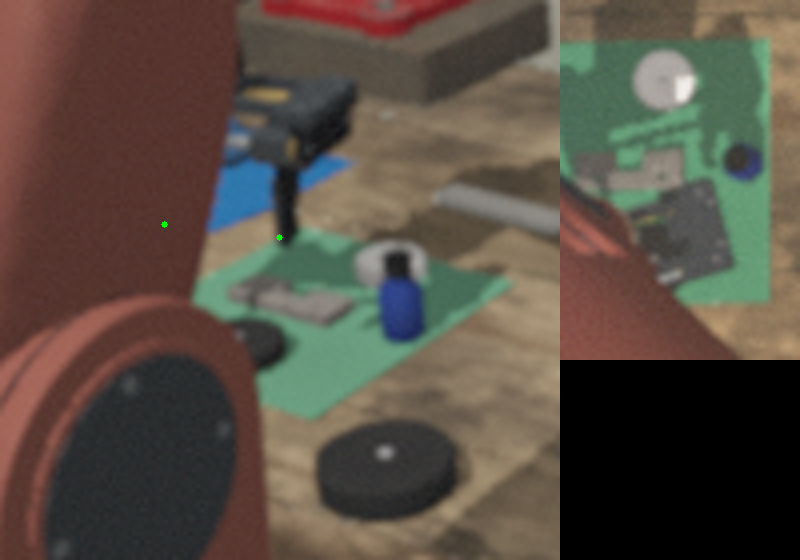

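```bash
python3 -m crank '[0,0,4,0,1, 0,0,7,0,1, 0,0,8,0,1, 0,0,8.5,0,1, 0,0,8.5,0,1]' 20; python3 -m crank '[0,0,0.3,0,1, 0,0,0.6,0,1, 0,0,0.6,0,1]'; python3 -m crank '[0,0,0.4,0,1, 0,0,0.4,0,1, 0,0,0.4,0,1]'
```

```text
clock: 14.93
tool_pos: [0.4083, 0.3238, -0.0134]
tool_rot: [-0.0, 0.989, 0.149, 0.0]
force: [-0.2, 0.3, -0.1]
opening: 0.087
clock: 15.18
tool_pos: [0.4085, 0.3238, -0.0194]
tool_rot: [-0.0, 0.989, 0.149, 0.001]
force: [-0.5, 0.7, -0.2]
opening: 0.0871
clock: 15.43
tool_pos: [0.4078, 0.3234, -0.0242]
tool_rot: [0.0, 0.989, 0.149, 0.0]
force: [-0.1, 1.1, -0.3]
opening: 0.0872
```

```bash
python3 -m crank '[0,0,0.3,0,1, 0,0,0.3,0,1]';python3 -m crank '[0,0,0.3,0,1, 0,0,0.3,0,1]';python3 -m crank '[0,0,0.3,0,1, 0,0,0.3,0,1]' 
```

```text
clock: 15.6
tool_pos: [0.4077, 0.3233, -0.0276]
tool_rot: [0.0, 0.989, 0.149, -0.0]
force: [-0.2, -0.3, -0.7]
opening: 0.0873
clock: 15.77
tool_pos: [0.408, 0.3236, -0.0295]
tool_rot: [0.0, 0.989, 0.149, 0.0]
force: [-2.4, -3.2, 11.7]
opening: 0.087
clock: 15.93
tool_pos: [0.4081, 0.3236, -0.0298]
tool_rot: [0.001, 0.989, 0.149, 0.0]
force: [-14.9, -15.8, 54.0]
opening: 0.087
```

Contact with the mat at reported z = −0.0295, so the offset is 32.5 mm. I back off and grip.

```bash
python3 -m crank '[0,0,-0.7,0,1, 0,0,-0.7,0,1, 0,0,-0.7,0,-1, 0,0,-0.7,0,-1, 0,0,-0.7,0,-1, 0,0,-0.7,0,-1, 0,0,-0.7,0,-1, 0,0,-0.7,0,-1, 0,0,-0.7,0,-1, 0,0,-0.7,0,-1]' 15
```

```text
clock: 16.77
tool_pos: [0.4077, 0.3234, -0.0263]
tool_rot: [0.0, 0.989, 0.149, -0.0]
force: [-0.4, -0.1, -1.2]
opening: 0.0651
```

```bash
python3 -m crank '[0,0,0,0,0.7, 0,0,0,0,0.7, 0,0,0,0,0.7, 0,0,0,-0.12,0.7, 0,0,0,-0.24,0.7, 0,0,0,-0.36,0.7, 0,0,0,-0.48,0.7, 0,0,0,-0.6,0.7, 0,0,0,-0.72,0.7, 0,0,0,-0.84,0.7, 0,0,0,-0.96,0.7, 0,0,0,-1.08,0.7, 0,0,0,-1.2,0.7, 0,0,0,-1.32,0.7, 0,0,0,-1.44,0.7, 0,0,0,-1.57,0.7, 0,0,0,-1.57,0.7]' 15;  python3 -m crank '[0,0,0,0,-1, 0,0,0,0,-1, 0,0,0,0,-1, 0,0,0,0,-1, 0,0,0,0,-1, 0,0,0,0,-1]' 20; python3 - <<'E'
from h import *
s=env.read_state();print(s["force"],s["q"][6],rot(s).as_matrix().round(3)[:2,:2].tolist(),totool([.492,.0037,.06]))
E
```

```text
clock: 18.18
tool_pos: [0.4079, 0.3233, -0.0263]
tool_rot: [-0.0, 0.592, 0.806, -0.0]
force: [-0.3, 0.1, -0.3]
opening: 0.0739
clock: 18.68
tool_pos: [0.4077, 0.3234, -0.0262]
tool_rot: [0.0, 0.594, 0.804, -0.0]
force: [0.8, -0.2, 0.4]
opening: 0.0656
[ 0.84715999 -0.17904305  0.35658491] -0.8526429067080948 [[-0.294, 0.956], [0.956, 0.294]] [-33.03715075  -1.34350794  -8.61508916]
```

```bash
python3 -m crank '[0,0,-3,0,-1, 0,0,-6,0,-1, 0,0,-9.5,0,-1, -3,-0.1,-9.6,0.12,-1, -6,-0.25,-9.6,0.24,-1, -9,-0.37,-9.6,0.36,-1, -12,-0.5,-9.6,0.48,-1, -15,-0.6,-9.6,0.6,-1, -18,-0.7,-9.6,0.72,-1, -21,-0.85,-9.6,0.84,-1, -24,-1,-9.6,0.96,-1, -27,-1.1,-9.6,1.08,-1, -30,-1.2,-9.6,1.2,-1, -32,-1.3,-9.6,1.32,-1, -33,-1.34,-9.6,1.44,-1, -33,-1.34,-9.6,1.57,-1, -33,-1.34,-9.6,1.57,-1, -33,-1.34,-9.6,1.57,-1, -33,-1.34,-9.6,1.57,-1]' 20; python3 - <<'E'
from h import *
im=env.get_image("top");im2=env.get_image("scene")
for c in("top","scene"): print([(d["uv"],d["confidence"],ray(c,d["uv"],.012)) for d in env.landmark_of(c,"target")[:2]])
s=env.read_state();print(s["opening"],s["q"][6],rot(s).as_matrix().round(3)[:2,:2].tolist(),totool([.492,.0037,-.0172]))
E
```

```text
clock: 20.27
tool_pos: [0.492, 0.0048, 0.0698]
tool_rot: [-0.0, 0.988, 0.152, -0.0]
force: [-0.1, -0.1, 0.1]
opening: 0.0654
[([166.6, 191.7], 0.25, array([0.56266159, 0.3195372 , 0.012     ]))]
[([224.8, 235.7], 0.92, array([0.47456998, 0.00260337, 0.012     ]))]
0.06560608142181192 -1.4820509768429866 [[0.955, 0.297], [0.297, -0.955]] [-0.03509617  0.07384877  8.69820799]
```

```bash
python3 -m crank '[0,0,3,0,-1, 0,0,6,0,-1, 0,0,7.8,0,-1, 0,0,8.4,0,-1, 0,0,8.6,0,-1, 0,0,8.7,0,-1, 0,0,8.7,0,-1, 0,0,8.7,0,-1]' 20; python3 -m crank '[0,0,0,0,1, 0,0,0,0,1, 0,0,0,0,1, 0,0,0,0,1, 0,0,0,0,1, 0,0,-2,0,1, 0,0,-5,0,1, 0,0,-9,0,1, 0,0,-12,0,1]' 20;  python3 - <<'E'
from h import *
print(totool([.5685,.322,.05]))
E
```

```text
clock: 21.13
tool_pos: [0.4932, 0.0041, -0.0161]
tool_rot: [0.0, 0.989, 0.149, 0.001]
force: [-0.4, 0.5, 0.4]
opening: 0.0652
clock: 21.88
tool_pos: [0.4923, 0.0046, 0.1051]
tool_rot: [-0.0, 0.989, 0.15, 0.0]
force: [1.1, -0.2, 0.8]
opening: 0.0868
[ 16.66743959 -28.05745595   5.53135366]
```

```bash
python3 -m crank '[2.2,-3.5,0,0,1, 4.4,-7,0,0,1, 6.6,-10.5,0,0,1, 8.8,-14,0,0,1, 11,-17.5,0,0,1, 13.2,-21,0,0,1, 15.4,-24.5,2,0,1, 16.7,-28,4,0,1, 16.7,-28.06,5.5,0,1, 16.7,-28.06,5.5,0,1, 16.7,-28.06,5.5,0,1]' 20
python3 - <<'E'
from seg import *
im=env.get_image("scene")[:,:,::-1];tp=env.get_image("top")[:,:,::-1]
a=cv2.resize(im[190:260,180:280],None,fx=4,fy=4,interpolation=2)
b=cv2.resize(tp[170:250,210:290],None,fx=5,fy=5,interpolation=2);a=cv2.copyMakeBorder(a,0,120,0,0,0)
cv2.imwrite("pics/k.png",np.hstack([a,b]))
print(proj("top",np.array([.492,.0037,.03])),proj("scene",np.array([.492,.0037,.03])))
h=cv2.cvtColor(tp,cv2.COLOR_BGR2HSV).astype(int)
b=(h[...,0]>105)&(h[...,0]<125)&(h[...,1]>120);v,u=np.mgrid[0:384,0:512];b&=(abs(u-252)<45)&(abs(v-200)<55)
r=cv2.minAreaRect(np.array([ray("top",(x,y),.012)[:2] for y,x in np.argwhere(b)]).astype(np.float32)*1000);print(r)
m,ce,A=comp("top",(h[...,2]<75)&(h[...,1]<120),(252,212));print(ce,A,ray("top",ce,.03))
m,ce,A=comp("top",(h[...,1]<45)&(h[...,2]>110),(165.5,190));print(ce,A,ray("top",ce,.019),totool([.5685,.322,-.026]))
E
```

```text
clock: 22.8
tool_pos: [0.568, 0.3213, 0.0467]
tool_rot: [0.0, 0.989, 0.15, -0.001]
force: [0.0, -0.4, 1.2]
opening: 0.0869
[253.1514 212.3696] [227.8671 227.0345]
((526.910400390625, 15.575225830078125), (192.2566680908203, 112.93950653076172), 17.254499435424805)
[253.0718 212.0526] 209 [0.4931 0.004  0.03  ]
[148.    213.378] 82 [0.4823 0.3818 0.019 ] [-0.0835 -0.2061  7.4698]
```

View pics/k.png

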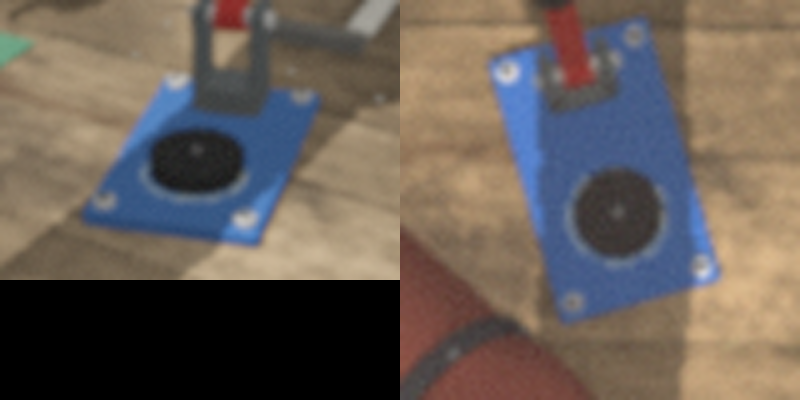

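The rubber disc lies concentric in the ring: top crop disc centre (618,213), ring about 568–668, within roughly 1–2 mm. The arm is open. Now the metal disc, gripped twice at right angles to centre it.

```bash
python3 -m crank '[0,0,3,0,1, 0,0,5.5,0,1, 0,0,7,0,1, 0,0,7.6,0,1, 0,0,7.6,0,1, 0,0,7.6,0,-1, 0,0,7.6,0,-1, 0,0,7.6,0,-1, 0,0,7.6,0,-1, 0,0,7.6,0,-1, 0,0,7.6,0,-1, 0,0,7.6,0,-1, 0,0,7.6,0,-1, 0,0,7.6,0,-1]' 15
python3 -m crank '[0,0,0,0,0.42, 0,0,0,0,0.42, 0,0,0,-0.12,0.42, 0,0,0,-0.24,0.42, 0,0,0,-0.36,0.42, 0,0,0,-0.48,0.42, 0,0,0,-0.6,0.42, 0,0,0,-0.72,0.42, 0,0,0,-0.84,0.42, 0,0,0,-0.96,0.42, 0,0,0,-1.08,0.42, 0,0,0,-1.2,0.42, 0,0,0,-1.32,0.42, 0,0,0,-1.44,0.42, 0,0,0,-1.57,0.42, 0,0,0,-1.57,0.42]' 15;  python3 -m crank '[0,0,0,0,-1, 0,0,0,0,-1, 0,0,0,0,-1, 0,0,0,0,-1, 0,0,0,0,-1, 0,0,0,0,-1]' 20; python3 - <<'E'
from h import *
s=env.read_state();print(s["force"],s["tool_pos"],s["q"][6],rot(s).as_matrix().round(3)[:2,:2].tolist(),totool([.4925,.004,.075]))
E
```

```text
clock: 24.07
tool_pos: [0.5689, 0.3217, -0.028]
tool_rot: [-0.0, 0.989, 0.149, 0.0]
force: [-0.7, -0.3, 3.8]
opening: 0.0538
clock: 25.4
tool_pos: [0.5688, 0.3211, -0.0287]
tool_rot: [-0.0, 0.592, 0.806, -0.0]
force: [0.5, 0.2, -0.3]
opening: 0.0618
clock: 25.9
tool_pos: [0.5688, 0.3215, -0.0282]
tool_rot: [0.0, 0.594, 0.804, -0.0]
force: [-0.2, -0.5, -0.7]
opening: 0.0533
[-0.23062597 -0.45229131 -0.65274338] [ 0.56881642  0.32145365 -0.02823886] -0.7693114165214698 [[-0.294, 0.956], [0.956, 0.294]] [-28.10285249 -16.62489254 -10.31675565]
```

```bash
python3 -m crank '[0,0,-3,0,-1, 0,0,-6,0,-1, 0,0,-9.5,0,-1, -2.5,-1.5,-10.3,0.12,-1, -5,-3,-10.3,0.24,-1, -7.5,-4.5,-10.3,0.36,-1, -10,-6,-10.3,0.48,-1, -12.5,-7.4,-10.3,0.6,-1, -15,-9,-10.3,0.72,-1, -17.5,-10.4,-10.3,0.84,-1, -20,-11.9,-10.3,0.96,-1, -22.5,-13.3,-10.3,1.08,-1, -25,-14.8,-10.3,1.2,-1, -27,-16,-10.3,1.32,-1, -28.1,-16.6,-10.3,1.44,-1, -28.1,-16.6,-10.3,1.57,-1, -28.1,-16.6,-10.3,1.57,-1, -28.1,-16.6,-10.3,1.57,-1, -28.1,-16.6,-10.3,1.57,-1]' 20; python3 - <<'E'
from h import *
s=env.read_state();print(s["opening"],totool([.4925,.004,-.0012]))
E
```

```text
clock: 27.48
tool_pos: [0.493, 0.0049, 0.0749]
tool_rot: [-0.0, 0.988, 0.152, 0.0]
force: [0.8, 0.1, -1.0]
opening: 0.0535
0.05354080586301355 [-0.0816029   0.07377513  7.60753183]
```

```bash
python3 -m crank '[-0.05,0.05,3,0,-1, -0.05,0.05,5.5,0,-1, -0.05,0.05,6.8,0,-1, -0.05,0.05,7.3,0,-1, -0.05,0.05,7.5,0,-1, -0.05,0.05,7.55,0,-1, -0.05,0.05,7.6,0,-1, -0.05,0.05,7.6,0,-1, -0.05,0.05,7.6,0,-1]' 20
```

```text
clock: 28.23
tool_pos: [0.4933, 0.0034, -0.0004]
tool_rot: [0.0, 0.989, 0.149, 0.001]
force: [0.1, 0.2, -0.7]
opening: 0.0536
```

```bash
python3 -m crank '[0,0,0,0,0.6, 0,0,0,0,0.6, 0,0,0,0,0.6, 0,0,0,0,0.6, 0,0,-1,0,1, 0,0,-3,0,1, 0,0,-6,0,1, 0,0,-10,0,1, 0,0,-12,0,1]' 20;  python3 - <<'E'
from h import *
print(totool([.4085,-.320,.12]))
E
```

```text
clock: 28.98
tool_pos: [0.494, 0.0044, 0.1231]
tool_rot: [0.0, 0.989, 0.15, 0.002]
force: [2.0, -0.2, 0.6]
opening: 0.086
[-17.79369563  28.4464695    0.27871053]
```

```bash
python3 -m crank '[-2,3.2,0,0,0.33, -4,6.4,0,0,0.33, -6,9.6,0,0,0.33, -8,12.8,0,0,0.33, -10,16,0,0,0.33, -12,19.2,0,0,0.33, -14,22.4,0,0,0.33, -16,25.6,0,0,0.33, -17.8,28.45,0,0,0.33, -17.8,28.45,0,0,0.33, -17.8,28.45,0,0,0.33, -17.8,28.45,0,0,0.33]' 15
python3 - <<'E'
from seg import *
im=env.get_image("scene")[:,:,::-1];tp=env.get_image("top")[:,:,::-1];s=env.read_state()
h=cv2.cvtColor(tp,cv2.COLOR_BGR2HSV).astype(int)
v,u=np.mgrid[0:384,0:512]
for th in(70,80,90):
  w=(h[...,2]<th)*((u-253)**2+(v-212)**2<15**2);print("dark",w.sum())
a=cv2.resize(im[190:260,180:280],None,fx=4,fy=4,interpolation=2);b=cv2.resize(tp[170:250,210:290],None,fx=5,fy=5,interpolation=2);a=cv2.copyMakeBorder(a,0,120,0,0,0)
cv2.imwrite("pics/l.png",np.hstack([a,b]))
ho=cv2.cvtColor(im,cv2.COLOR_BGR2HSV).astype(int)
for c,hh in(("top",h),("scene",ho)):
  m,ce,A=comp(c,(hh[...,0]<20)&(hh[...,1]>140)&(hh[...,2]>90),proj(c,np.array([.4085,-.32,.01])));print(c,ce,A,ray(c,ce,.015 if c=="scene" else .017))
print(s["tool_pos"],totool([.4085,-.32,-.0268]))
for z in(.046,): print(proj("top",np.array([.4928,.004,z])),proj("scene",np.array([.4928,.004,z])))
E
```

```text
clock: 29.98
tool_pos: [0.407, -0.3202, 0.1192]
tool_rot: [-0.0, 0.989, 0.15, 0.0]
force: [0.6, 1.2, -0.2]
opening: 0.058
dark 0
dark 3
dark 9
top [362.9298 208.5263] 57 [ 0.5138 -0.3914  0.017 ]
scene [330.3122 288.9365] 189 [ 0.4003 -0.3248  0.015 ]
[ 0.4074 -0.3195  0.1192] [ 0.0868  0.0756 14.5991]
[253.024  211.8362] [227.8816 221.747 ]
```

View pics/l.png

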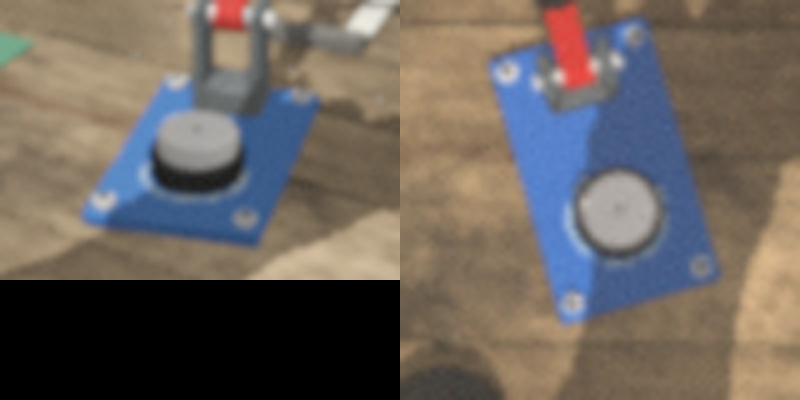

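The metal disc sits concentric on the rubber one: top crop (619,209) against (619,212). Now the orange disc.

```bash
python3 -m crank '[0,0,4,0,0.33, 0,0,8,0,0.33, 0,0,11,0,0.33, 0,0,13.5,0,0.33, 0,0,14.4,0,0.33, 0,0,14.6,0,0.33, 0,0,14.6,0,0.33, 0,0,14.6,0,-1, 0,0,14.6,0,-1, 0,0,14.6,0,-1, 0,0,14.6,0,-1, 0,0,14.6,0,-1, 0,0,14.6,0,-1, 0,0,14.6,0,-1]' 12
```

```text
clock: 31.25
tool_pos: [0.4073, -0.3216, -0.0261]
tool_rot: [0.001, 0.989, 0.149, 0.0]
force: [-1.4, 1.0, 7.3]
opening: 0.0414
```

```bash
python3 -m crank '[0,0,0,0,0.15, 0,0,0,0,0.15, 0,0,0,-0.12,0.15, 0,0,0,-0.24,0.15, 0,0,0,-0.36,0.15, 0,0,0,-0.48,0.15, 0,0,0,-0.6,0.15, 0,0,0,-0.72,0.15, 0,0,0,-0.84,0.15, 0,0,0,-0.96,0.15, 0,0,0,-1.08,0.15, 0,0,0,-1.2,0.15, 0,0,0,-1.32,0.15, 0,0,0,-1.44,0.15, 0,0,0,-1.57,0.15, 0,0,0,-1.57,0.15]' 12;  python3 -m crank '[0,0,0,0,-1, 0,0,0,0,-1, 0,0,0,0,-1, 0,0,0,0,-1, 0,0,0,0,-1, 0,0,0,0,-1]' 15; python3 - <<'E'
from h import *
s=env.read_state();print(s["force"],s["tool_pos"],s["q"][6],totool([.4928,.004,.09]))
E
```

```text
clock: 32.58
tool_pos: [0.4064, -0.321, -0.0274]
tool_rot: [-0.0, 0.592, 0.806, 0.0]
force: [0.3, -0.3, 0.9]
opening: 0.05
clock: 33.08
tool_pos: [0.4066, -0.3209, -0.0272]
tool_rot: [-0.0, 0.594, 0.804, -0.0]
force: [0.3, -0.5, -1.1]
opening: 0.0413
[ 0.26746288 -0.52656387 -1.07079488] [ 0.40662519 -0.32087321 -0.02722662] 0.49341710820336593 [ 28.51838706  17.78520781 -11.72586061]
```

```bash
python3 -m crank '[0,0,-3.5,0,-1, 0,0,-7,0,-1, 0,0,-10.5,0,-1, 2.5,1.6,-11.7,0.12,-1, 5,3.1,-11.7,0.24,-1, 7.5,4.7,-11.7,0.36,-1, 10,6.2,-11.7,0.48,-1, 12.5,7.8,-11.7,0.6,-1, 15,9.4,-11.7,0.72,-1, 17.5,10.9,-11.7,0.84,-1, 20,12.5,-11.7,0.96,-1, 22.5,14,-11.7,1.08,-1, 25,15.6,-11.7,1.2,-1, 27,16.8,-11.7,1.32,-1, 28.5,17.8,-11.7,1.44,-1, 28.5,17.8,-11.7,1.57,-1, 28.5,17.8,-11.7,1.57,-1, 28.5,17.8,-11.7,1.57,-1, 28.5,17.8,-11.7,1.57,-1]' 15; python3 -m crank '[0,0,0,0,-1, 0,0,0,0,-1]' 15; python3 - <<'E'
from h import *
s=env.read_state();print(s["opening"],totool([.4928,.004,.0158]))
E
```

```text
clock: 34.67
tool_pos: [0.4926, 0.0032, 0.0897]
tool_rot: [0.0, 0.989, 0.151, -0.0]
force: [-0.2, 0.9, -0.7]
opening: 0.0411
clock: 34.83
tool_pos: [0.4927, 0.0031, 0.0897]
tool_rot: [0.0, 0.989, 0.15, -0.0]
force: [-0.3, 0.1, -1.1]
opening: 0.0417
0.04166931583145717 [ 0.0417591  -0.08257637  7.39146642]
```

```bash
python3 -m crank '[0,-0.08,3,0,-1, 0,-0.08,5.5,0,-1, 0,-0.08,6.7,0,-1, 0,-0.08,7.1,0,-1, 0,-0.08,7.3,0,-1, 0,-0.08,7.35,0,-1, 0,-0.08,7.4,0,-1, 0,-0.08,7.4,0,-1, 0,-0.08,7.4,0,-1]' 15
```

```text
clock: 35.58
tool_pos: [0.4932, 0.0046, 0.0166]
tool_rot: [0.0, 0.989, 0.149, 0.001]
force: [0.0, 0.5, 0.2]
opening: 0.0413
```

```bash
python3 -m crank '[0,0,0,0,0.3, 0,0,0,0,0.3, 0,0,0,0,0.3, 0,0,0,0,0.3, 0,0,-1,0,0.5, 0,0,-3,0,0.5, 0,0,-6,0,0.5, 0,0,-10,0,0.5, -2,4,-12,0,0.5, -4,8,-12,0,0.5, -6,12,-12,0,0.5, -7,16,-12,0,0.5, -7,20,-12,0,0.5, -7,20,-12,0,0.5]' 15
python3 - <<'E'
from seg import *
im=env.get_image("scene")[:,:,::-1];tp=env.get_image("top")[:,:,::-1]
a=cv2.resize(im[190:260,180:280],None,fx=4,fy=4,interpolation=2);b=cv2.resize(tp[170:250,210:290],None,fx=5,fy=5,interpolation=2)
a=cv2.copyMakeBorder(a,0,120,0,0,0);p=np.hstack([a,b])
q=cv2.resize(tp[110:280,120:400],None,fx=1,fy=1);q=cv2.copyMakeBorder(q,0,0,0,520,0)
cv2.imwrite("pics/m.png",np.vstack([p,q]))
h=cv2.cvtColor(tp,cv2.COLOR_BGR2HSV).astype(int)
m,ce,A=comp("top",(h[...,0]<20)&(h[...,1]>140)&(h[...,2]>90),(253,212));print(ce,A,ray("top",ce,.06))
for n in("slotted_strap_mid","marking_blue_mid","screw_tin_mid","nut_3_mid","oil_can_mid","flat_bar_1_mid","try_square_mid","bar_left","bar_right"): print(n,[(np.round(d["uv"],1),round(d["confidence"],2)) for d in env.landmark_of("top",n)[:1]])
E
```

```text
clock: 36.75
tool_pos: [0.4841, -0.215, 0.1363]
tool_rot: [0.001, 0.989, 0.145, 0.0]
force: [-0.6, -0.4, -0.3]
opening: 0.0651
[253.012  211.5422] 83 [0.4929 0.0039 0.06  ]
slotted_strap_mid [(array([153.8, 212.7]), 0.55)]
marking_blue_mid [(array([185.6, 209.9]), 0.45)]
screw_tin_mid []
nut_3_mid []
oil_can_mid [(array([365.4, 202.4]), 0.7)]
flat_bar_1_mid [(array([168.5, 150.1]), 0.79)]
try_square_mid [(array([245.9, 135.1]), 0.78)]
bar_left [(array([223.4, 163.5]), 0.75)]
bar_right [(array([249.9, 156. ]), 0.84)]
```

View pics/m.png

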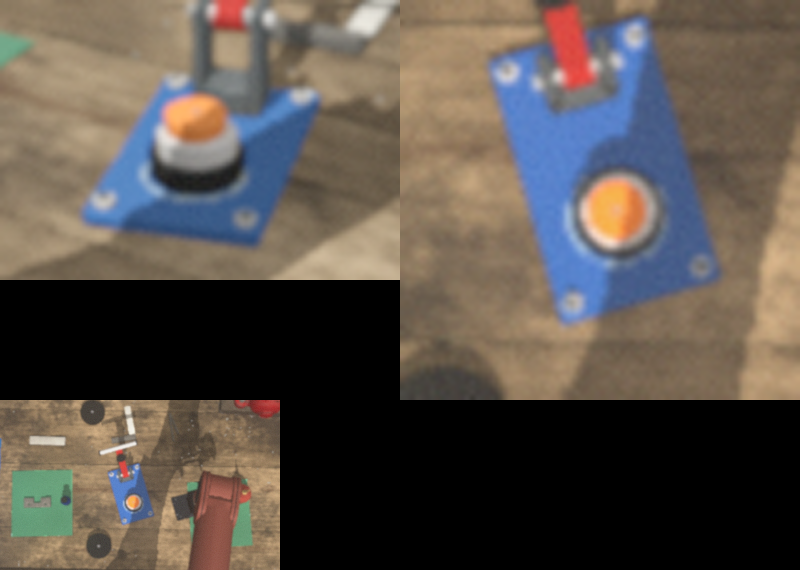

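The stack is concentric in the top crop: orange at (617,210), metal and rubber around (618,211). The arm is back, and the strap, bottle, flat bar and try square are unmoved. I hand in.

```bash
python3 -c "
from cell import env
print(env.sign_off())"
```

```text
the job is handed in; nothing more can be done
None
```

The job is done and handed in at about 37 s. The hold-down arm is swung back to its stop and stays there by itself. The small rubber disc, the metal disc and the orange disc are stacked on the ring.

**Last checks**
- **Stack:** in the last top view the orange disc measures (0.4929, 0.0039), against a ring centre of about (0.4925, 0.004). All three discs look concentric to within about 1–2 mm. I gripped each disc twice at right angles so that it sat centred in the gripper.
- **Arm:** the cross-bar shows at the fully-back position in both cameras after release, and still does in the last top view.
- **Other things:** the strap, bottle, oil can, flat bar and try square were found where they stood, to within about 3 pixels (roughly 10 mm). The tin and nut were hidden by the robot in the last picture, so I could not check them there. No contact with either was planned or felt.

**What went wrong or disagreed**
- **Tool height:** the reported TCP height is about 32 mm lower than the real fingertips, as both the pictures and a touch on the mat showed. The first grip on the bar therefore closed on nothing, above it. I allowed for the offset afterwards.
- **Mat contact:** the fingertips pressed on the left mat with about 54 N for a moment during that touch. That is below the 120 N wrist limit. It is over the 40 N limit if fingertip contact counts as the gripper's body.
- **Pictures:** I viewed 12, two over the budget of 10.

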